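# Still the swinging drying hook and hang the cover on it

## Task

The hook on the drying stand is swinging: first still it with a touch of the gripper, and let it hang still by itself. Then take the cover that has a window below its grip tab out of the rack and hang it by that window on the hook, let go, and leave it hanging still. Leave the other cover, which has no window, in its rack slot.

Things in the scene. Friction and masses are not known exactly. Their poses are not given: they have to be found in the camera images.
- stand: Fixed steel drying stand: base 130 x 170 x 14 mm, post 22 mm thick and 440 mm high in its middle, a 22 mm square arm at 413 to 435 mm height running 155 mm from the post along its own -x (roughly towards the robot). Two cheeks under the arm's end, down to 378 mm, carry the hook's pin. Origin: centre of the base's underside. Place and yaw vary.
- hook: Steel hook, 10 mm round bar, 250 g. Origin on its pin, fixed, 390 mm up; own x = level pin axis, towards the post. It swings freely about x (to its y sides), 0.3 to 0.5 rad at first, 0.8 s a swing, for minutes; at rest z is up. Straight shank 155 mm down the own -z, then a level prong, axis 172 to 174 mm below the pin, to x = -126 mm, there turned up to the tip at x = -140 mm.
- hook_seat (a point): Top of the hook's prong at its lowest place, where a part hangs: 85 mm in front of the shank (hook's own x = -85 mm) and 169 mm below the pin. Swings with the hook; axes as the hook's.
- hook_tip (a point): Centre of the rounded (5 mm radius) upturned end of the prong: hook's own x = -140 mm, 158 mm below the pin. The end's top is 16 mm above hook_seat.
- rack: Fixed black plastic rack, 116 x 116 mm and 36 mm high, with two slots 14 mm wide and 28 mm deep along its own y, at its own x = -32 and +32 mm; slot floor 8 mm above the table. Origin: centre of the underside. Its place and yaw vary; either cover may stand in either slot.
- cover: The cover to hang: aluminium plate 10 mm thick (own x), 90 mm wide (y), 164 mm tall (z), 200 g, upright in a slot. Solid up to 60 mm; above it a through window 50 mm wide up to a gabled top edge (100 mm at the sides, 108 mm mid) in a frame 74 mm wide, 122 mm high; on top a grip tab 34 mm wide (y), 10 mm thick, 122 to 164 mm. Origin: centre of the underside. Front and back are alike.
- cover_eye (a point): Middle of the top edge of the cover's window, 108 mm above its underside, mid thickness: this rests on the hook's prong when hung. The bar above it is 14 mm high. Axes as the cover's.
- cover_tab (a point): Point in the cover's grip tab to grip, 147 mm above its underside, mid width and thickness; grip across the tab's 34 mm width (along the cover's y) from above, with fingertips no more than 25 mm below this point.
- blank: The other cover: same width, height, thickness and grip tab, but solid from 0 to 122 mm, no window; 260 g. Stays in its rack slot. Origin: centre of the underside.

How it is judged:
By the outcome, as a careful person would: the job done as asked, in the order asked, and still so for the second after the job is handed in, with the robot touching nothing.
It also fails if it takes over 72 s, if anything falls off the work surface, if the arm or the gripper's body presses on something with over 40 N, if the wrist force passes 120 N, or if a joint passes its speed limit or range.

## Robot

A 6-joint arm with a two-finger parallel gripper is mounted at the origin on the work surface. World frame = base frame: x ahead of the robot, y to its left, z up, the work surface at z = 0. Lengths are in m, angles in rad, forces in N, time in s.
With the tool pointing down it reaches from about 0.3 to 0.775 m from the base axis. Payload 14.6 kg.
Tool frame: the origin (TCP) lies where the fingers leave the gripper's body, on its centre line; the fingertips stand 97 mm ahead of it and the grasp point (between the pads) lies 78 mm ahead of it (ctrl.finger_overhang is the distance from the TCP to the fingertips, in m); z points along the fingers, y is the direction in which the jaws open and shut (so a half turn about z gives the same grasp; the last joint's range is limited). The gripper opens to 94 mm and grips with 3 to 60 N. Pads are 16 mm wide; open, the fingers measure 119 mm over their backs; the gripper's body (75 mm by 177 mm) begins 78 mm behind the grasp point.
Start: joints at [1.125, 0.3, 1.521, -0, 1.321, -0.067], TCP at [0.203, 0.511, 0.303] pointing down, gripper open.
Joint ranges: [-3.03, 3.03], [-0.79, 2.21], [0.23, 2.52], [-1.04, 4.18], [0, 3.07], [-2.55, 2.55]. Speed limits (rad/s): [2.22, 2.22, 2.57, 3.14, 3.14, 3.14].

## Interface

Orientations are given as [roll, pitch, yaw] about the fixed x, y, z axes, in that order (R = Rz(yaw) Ry(pitch) Rx(roll)).
In Python, from station import ctrl, imaging, hand_in gives the robot as it stands.
- The arm moves only by the shell command python3 -m pendant 'ROWS' [FORCE]. ROWS is JSON, a list of rows, each a list of 7 numbers: the shift along the tool's x, y, z normalised to -1 to 1, where 1 is 120 mm, then the turn, a rotation vector about the tool's x, y, z normalised to -1 to 1, where 1 is 30 degrees, then the closure, from -1 (fully open) to 1 (shut). A call has 1 to 10 rows; each row shifts and turns the commanded pose from where the row before left it, along the tool's axes as they then stand; what a row does not reach is not made up. A row lasts 1/12 s, in which the tool goes at most 41.7 mm and 7.16 degrees, less where a joint would pass 70% of its speed; a pose out of reach is approached as far as the arm can. A call with a number of a shift or a turn outside -1 to 1 is refused whole. A call with a gripper value outside its range is refused whole. The fingers move at their own pace and stop on an object; FORCE is the grip in N (left out, the last holds). Time passes only in rows, so rows that do not move let the fingers close. It gives the time, the measured TCP pose, the force and the opening at its end, in the units of the state.
- ctrl.get_obs(): the state, without advancing time (a new reading comes with each control period).
- imaging.camera(name): name is "side" or "top" or "wrist"; returns a dict with "image" (384x512x3 uint8, red, green, blue), "mtx" (3x3 intrinsics, pixels), "rvec" (rotation vector, rad) and "tvec" (3), from world to camera coordinates, as OpenCV has them. Camera axes: x right, y down, z forward; pixel columns grow to the right and rows downward; lengths in m; the calibration is good to about 2 mm. The wrist camera is an equidistant fisheye: a pixel r from the principal point sees the ray r / f radians off the axis. A picture is of the moment at which its call begins. There is no depth.
- hand_in(): hands the job in, once; it reports no verdict.
The state is a dict: "time_s": time; "qpos": joint angles; "joint_vel": joint speeds; "tau": joint torques, N m; "ee_pos": TCP position; "eef_rot": TCP orientation; "force": force on the tool from outside, world axes, zero at the start; "moment": the same for the moment, N m; "grip_width": finger opening in m.
Only numpy, scipy, OpenCV 4.12 (cv2) and the standard library are available. Lean on these libraries where they do the work, as an engineer would, in place of code of your own. Each camera call takes 0.05 s, during which the arm holds its last target.

## Working session

There is one attempt and no reset: what is moved stays moved. The work goes in short steps, Python scripts to look and compute and a shell command to move; the robot and the scene stay as the last step left them, time stands still between calls to the robot, and variables do not carry over. Pictures are saved under pics/ and viewed, and the job is handed in when it is done.

```bash
ls; mkdir -p pics; python3 - <<'E'
from station import ctrl, imaging
import cv2
print(ctrl.get_obs())
for n in ("side","top","wrist"):
    c=imaging.camera(n); print(n,c["mtx"],c["rvec"],c["tvec"])
    cv2.imwrite(f"pics/{n}0.png",c["image"][:,:,::-1])
E
```

```text
pics
{'time_s': 0.0, 'qpos': array([ 1.12539404e+00,  3.00434505e-01,  1.52156520e+00,  2.36341849e-07,
        1.32067162e+00, -6.66427879e-02]), 'joint_vel': array([-0.00021194,  0.00106654, -0.00213656,  0.0009151 , -0.00033394,
       -0.0013448 ]), 'tau': array([ 5.63646372e-04, -5.31828904e+01, -3.52712417e+01,  7.08940532e-02,
        2.45553948e-02, -1.16721890e-04]), 'ee_pos': array([0.20333504, 0.51087856, 0.30211306]), 'eef_rot': array([-3.14051639e+00, -7.20606731e-05,  2.76283306e+00]), 'force': array([ 0.28467696, -0.1086251 , -0.05004363]), 'moment': array([ 0.02432182,  0.11499292, -0.00158892]), 'grip_width': 0.09381271361568655}
side [[458.23377491   0.         259.93253531]
 [  0.         458.23377491 191.54974313]
 [  0.           0.           1.        ]] [ 2.21954521 -0.79292105  0.32091633] [-0.42984462  0.4757933   0.99784359]
top [[371.77593572   0.         251.33092479]
 [  0.         371.77593572 194.70566855]
 [  0.           0.           1.        ]] [ 2.1308788  -2.0954407   0.16511871] [0.06329837 0.64686811 0.92842652]
wrist [[297.31863964   0.         254.81742725]
 [  0.         297.31863964 189.95939828]
 [  0.           0.           1.        ]] [-2.43493768 -1.65088253 -0.19162415] [-0.54918978 -0.0247641   0.38957219]
```

View pics/side0.png

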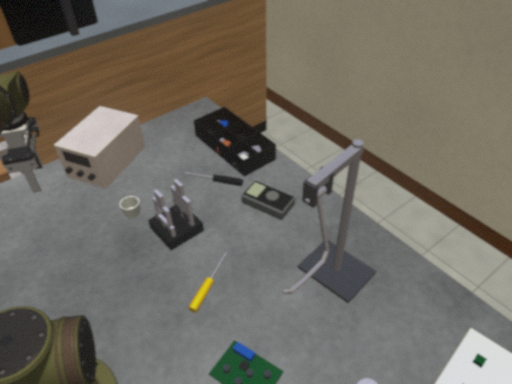

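View pics/top0.png

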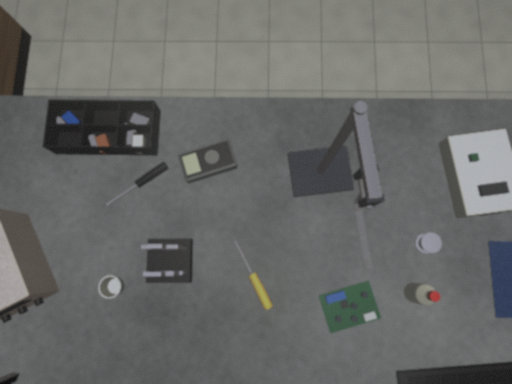

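View pics/wrist0.png

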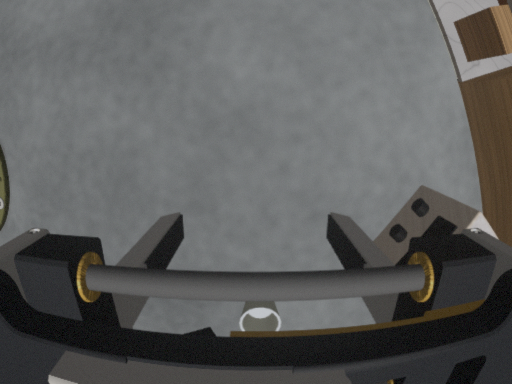

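```bash
cat > h.py <<'E'
import numpy as np, cv2, json, os
from scipy.spatial.transform import Rotation as R
from station import ctrl, imaging
def cam(n,save=None):
    c=imaging.camera(n)
    if save: cv2.imwrite(f"pics/{save}.png",c["image"][:,:,::-1])
    return c
def proj(c,P):
    p,_=cv2.projectPoints(np.atleast_2d(np.array(P,float)),c["rvec"],c["tvec"],c["mtx"],None); return p[:,0]
def back(c,uv,z):
    M=cv2.Rodrigues(c["rvec"])[0]; o=-M.T@c["tvec"].ravel()
    d=M.T@np.linalg.solve(c["mtx"],np.array([uv[0],uv[1],1.]))
    return o+d*(z-o[2])/d[2]
def crop(c,name,x0,y0,x1,y1,s):
    im=c["image"][y0:y1,x0:x1,::-1]; cv2.imwrite(f"pics/{name}.png",cv2.resize(im,None,fx=s,fy=s,interpolation=cv2.INTER_CUBIC))
E
cat > fake.py <<'E'
E
python3 - <<'E'
from h import *
import pickle
t=cam("top","top1"); s=cam("side","side1")
pickle.dump((t,s),open("c.pkl","wb"))
crop(t,"topA",120,210,220,310,6); crop(s,"sideA",130,160,230,260,6)
crop(t,"topB",270,80,410,290,3.6); crop(s,"sideB",250,120,400,310,3.9)
for uv,z in [((169,260),.036),((320,171),.014),((360,107),.44),((370,203),.435)]: print(uv,back(t,uv,z))
for uv,z in [((176,225),.036),((337,270),.014),((357,145),.44),((312,186),.435)]: print(uv,back(s,uv,z))
E
```

```text
(169, 260) [0.47081188 0.29006086 0.036     ]
(320, 171) [ 0.72465899 -0.11592615  0.014     ]
(360, 107) [ 0.72804806 -0.11669947  0.44      ]
(370, 203) [ 0.56559367 -0.12852936  0.435     ]
(176, 225) [0.4628935  0.27716097 0.036     ]
(337, 270) [ 0.72127435 -0.1240856   0.014     ]
(357, 145) [ 0.72023379 -0.12166587  0.44      ]
(312, 186) [ 0.56706316 -0.14851008  0.435     ]
```

View pics/topA.png

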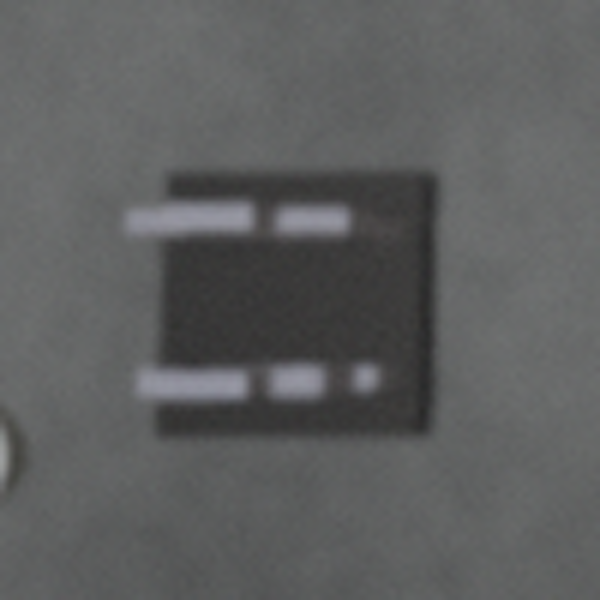

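View pics/sideA.png

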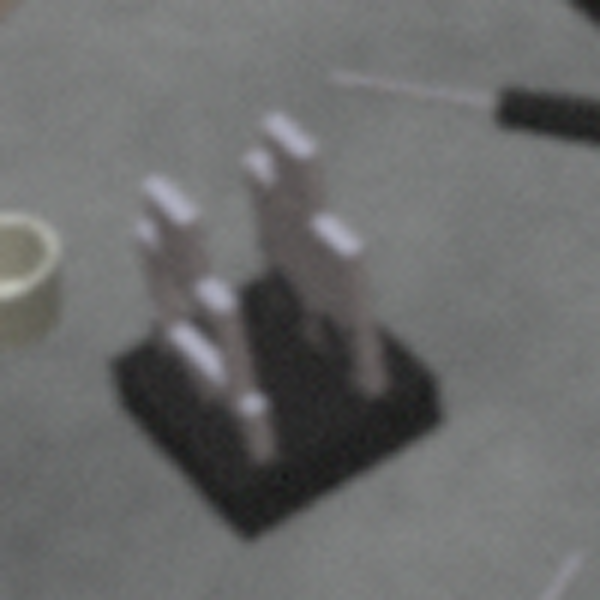

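View pics/topB.png

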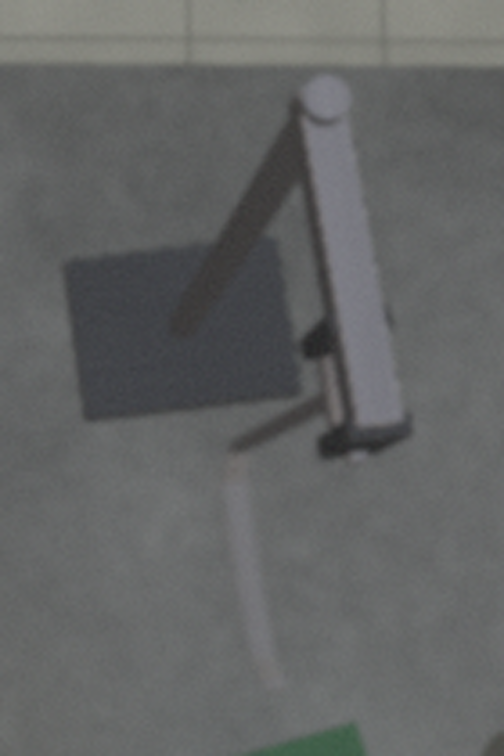

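View pics/sideB.png

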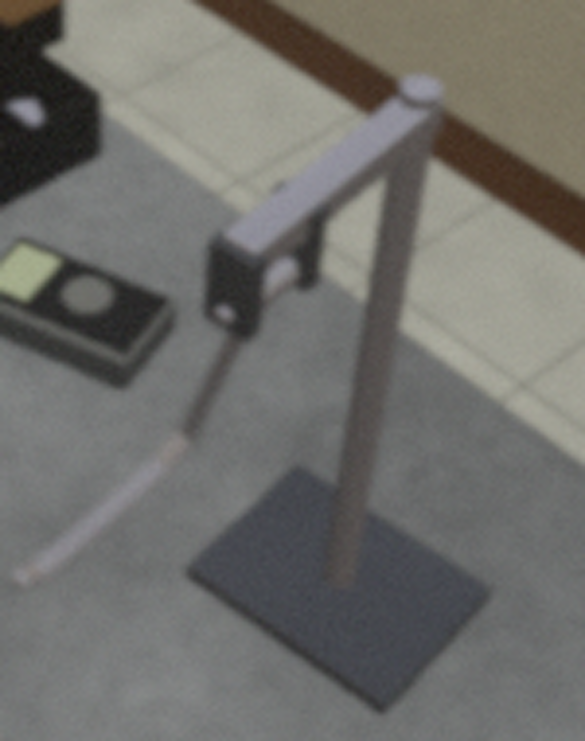

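```bash
cat > fit.py <<'E'
from h import *
import pickle
from scipy.optimize import least_squares
t,s=pickle.load(open("c.pkl","rb"))
TA=lambda u,v:(120+(u+.5)/6-.5,210+(v+.5)/6-.5); SA=lambda u,v:(130+(u+.5)/6-.5,160+(v+.5)/6-.5)
TB=lambda u,v:(270+(u+.5)/3.6-.5,80+(v+.5)/3.6-.5); SB=lambda u,v:(250+(u+.5)/3.9-.5,120+(v+.5)/3.9-.5)
def fit(obs,x0,name):
    def W(p,L):
        c,n=np.cos(p[2]),np.sin(p[2]); return [p[0]+c*L[0]-n*L[1],p[1]+n*L[0]+c*L[1],L[2]]
    f=lambda p: np.concatenate([(proj(c,W(p,L))[0]-uv) for c,uv,L in obs])
    r=least_squares(f,x0,loss="soft_l1"); print(name,r.x.round(4),np.degrees(r.x[2]).round(2)); print(f(r.x).reshape(-1,2).round(1).tolist()); return r.x
rack=[(t,TA(168,172),(.058,.058,.036)),(t,TA(157,433),(-.058,.058,.036)),(t,TA(422,433),(-.058,-.058,.036)),(t,TA(427,174),(.058,-.058,.036)),
(s,SA(112,362),(-.058,.058,.036)),(s,SA(250,510),(-.058,-.058,.036)),(s,SA(440,390),(.058,-.058,.036)),(s,SA(250,540),(-.058,-.058,0))]
cov=[(t,TA(250,383),(0,-.017,.164)),(t,TA(323,382),(0,-.037,.122)),(t,TA(365,379),(0,-.041,.06)),
(s,SA(170,200),(0,0,.164)),(s,SA(148,235),(0,.027,.122)),(s,SA(215,293),(0,-.027,.122)),(s,SA(197,352),(0,0,.06)),(s,SA(253,404),(0,-.041,.06))]
bl=[(t,TA(252,217),(0,-.017,.164)),(t,TA(350,220),(0,-.045,.122)),(s,SA(290,135),(0,0,.164)),(s,SA(338,235),(0,-.031,.122))]
st=[(t,TB(65,262),(.065,.085,.014)),(t,TB(275,238),(.065,-.085,.014)),(t,TB(300,395),(-.065,-.085,.014)),(t,TB(85,420),(-.065,.085,.014)),
(t,TB(326,100),(0,0,.44)),(t,TB(352,425),(-.166,.011,.435)),(t,TB(405,415),(-.166,-.011,.435)),
(s,SB(298,467),(.065,.085,.014)),(s,SB(490,592),(.065,-.085,.014)),(s,SB(383,706),(-.065,-.085,.014)),(s,SB(190,570),(-.065,.085,.014)),
(s,SB(420,88),(0,0,.44)),(s,SB(228,240),(-.166,.011,.435)),(s,SB(262,252),(-.166,-.011,.435))]
if __name__=="__main__":
    fit(rack,[.465,.28,0],"rack"); fit(cov,[.44,.28,0],"cover"); fit(bl,[.5,.28,0],"blank"); S=fit(st,[.72,-.12,0],"stand")
E
python3 fit.py
```

```text
rack [0.4707 0.291  0.0242] 1.39
[[0.4, -0.0], [0.2, 0.8], [-0.1, 0.6], [0.2, -0.6], [0.2, -0.3], [-1.6, -2.1], [0.4, -2.1], [0.2, 1.0]]
cover [0.4378 0.2964 0.0495] 2.84
[[-2.0, 0.3], [-1.2, -0.2], [-1.0, -0.4], [-0.1, 0.8], [0.8, 0.8], [0.3, 1.3], [1.4, 1.5], [0.1, 0.6]]
blank [0.5026 0.2961 0.0264] 1.52
[[-0.4, -0.2], [-0.8, 0.0], [0.3, 1.4], [0.4, 1.3]]
stand [ 0.7285 -0.1163  0.1293] 7.41
[[-0.6, -1.4], [0.6, -1.6], [1.0, -0.6], [-0.2, -0.6], [-0.5, -0.7], [1.6, 7.2], [0.4, 8.4], [0.5, -2.1], [1.5, -1.5], [0.5, -0.4], [-0.9, -2.1], [0.5, -0.0], [-5.7, -0.1], [-5.4, 2.2]]
```

```bash
sed -i 's/-\.166/-.155/g' fit.py; cat >> fit.py <<'E'
    pt=[(TB(276,683),(-.140,-.158)),(TB(235,465),(0,-.172))]
    ps=[(SB(23,577),(-.140,-.158)),(SB(182,443),(0,-.172))]
    def HW(d,y,a,L):
        x,z=L; l=np.array([d+x, -z*np.sin(a), .39+z*np.cos(a)])
        return np.array([S[0],S[1],0])+R.from_euler("z",y).apply(l)
    f=lambda p:np.concatenate([proj(t,HW(p[0],p[3],p[1],L))[0]-uv for uv,L in pt]+[proj(s,HW(p[0],p[3],p[2],L))[0]-uv for uv,L in ps])
    r=least_squares(f,[-.14,.3,.3,S[2]]); print("hook d,at,as,yaw",r.x, f(r.x).round(1))
    p=r.x; print("pin",HW(p[0],p[3],0,(0,0)),"seat",HW(p[0],p[3],0,(-.085,-.169)),"tip",HW(p[0],p[3],0,(-.14,-.158)))
E
python3 fit.py
```

```text
rack [0.4707 0.291  0.0242] 1.39
[[0.4, -0.0], [0.2, 0.8], [-0.1, 0.6], [0.2, -0.6], [0.2, -0.3], [-1.6, -2.1], [0.4, -2.1], [0.2, 1.0]]
cover [0.4378 0.2964 0.0495] 2.84
[[-2.0, 0.3], [-1.2, -0.2], [-1.0, -0.4], [-0.1, 0.8], [0.8, 0.8], [0.3, 1.3], [1.4, 1.5], [0.1, 0.6]]
blank [0.5026 0.2961 0.0264] 1.52
[[-0.4, -0.2], [-0.8, 0.0], [0.3, 1.4], [0.4, 1.3]]
stand [ 0.7276 -0.1168  0.138 ] 7.91
[[-0.6, -0.8], [0.5, -1.5], [1.3, -0.5], [0.2, -0.0], [-0.1, -0.1], [1.6, 1.1], [0.4, 2.2], [0.1, -1.8], [1.3, -1.4], [0.8, -0.1], [-1.0, -1.5], [0.3, 0.3], [-1.7, -2.2], [-1.4, -0.1]]
hook d,at,as,yaw [-0.13153085  0.122572    0.27200962  0.13324463] [ 0.4  0.9 -0.6 -3.1 -1.   0.5 -0.7  1.3]
pin [ 0.59718967 -0.13426547  0.39      ] seat [ 0.5129431  -0.14555778  0.221     ] tip [ 0.45843062 -0.15286457  0.232     ]
```

```bash
cat >> h.py <<'E'
def to(P,yaw=None):
    "tool-frame total shift (normalised) to world TCP P; rows count"
    o=ctrl.get_obs(); r=R.from_euler("xyz",o["eef_rot"]); d=r.inv().apply(np.array(P)-o["ee_pos"])
    print("t",round(o["time_s"],2),"pos",o["ee_pos"].round(4),"rot",o["eef_rot"].round(4),"F",o["force"].round(1),"w",round(o["grip_width"],4))
    print(" shift mm",(d*1000).round(1)," norm total",(d/.12).round(4)," min rows",np.linalg.norm(d)/.0417)
    if yaw is not None:
        rv=(r.inv()*R.from_euler("xyz",[np.pi,0,yaw])).as_rotvec(); print(" turn norm",(np.degrees(rv)/30).round(4),"rows",np.linalg.norm(np.degrees(rv))/7.16)
E
python3 - <<'E'
from h import *
c=cam("wrist"); M=cv2.Rodrigues(c["rvec"])[0]; o=-M.T@c["tvec"].ravel()
s=ctrl.get_obs(); r=R.from_euler("xyz",s["eef_rot"]); print("cam in tool",r.inv().apply(o-s["ee_pos"]))
E
python3 -m pendant '[[0,0,0,0,0,-0.2,1],[0,0,0,0,0,-0.2,1],[0,0,0,0,0,-0.2,1],[0,0,0,0,0,-0.2,1],[0,0,0,0,0,-0.18,1]]' 20
python3 -c "
from h import *
to([.49,0.02,.30],3.275)"
```

```text
cam in tool [ 0.06558418 -0.00022012 -0.08179495]
time_s: 0.72
ee_pos: [0.2034, 0.511, 0.3026]
eef_rot: [-3.141, -0.0, -3.002]
force: [-0.6, -1.1, 0.5]
grip_width: 0.0641
t 0.72 pos [0.2034 0.511  0.3026] rot [-3.1415e+00 -1.0000e-04 -3.0019e+00] F [-0.6 -1.1  0.5] w 0.0641
 shift mm [-215.5 -526.1    2.6]  norm total [-1.7958 -4.3842  0.0219]  min rows 13.633886561230224
 turn norm [-0.0003 -0.0002  0.012 ] rows 0.05018727752386366
```

```bash
python3 -m pendant '[[-0.112,-0.274,0,0,0,0,1],[-0.112,-0.274,0,0,0,0,1],[-0.112,-0.274,0,0,0,0,1],[-0.112,-0.274,0,0,0,0,1],[-0.112,-0.274,0,0,0,0,1],[-0.112,-0.274,0,0,0,0,1],[-0.112,-0.274,0,0,0,0,1],[-0.112,-0.274,0,0,0,0,1]]'
python3 -m pendant '[[-0.112,-0.274,0,0,0,0,1],[-0.112,-0.274,0,0,0,0,1],[-0.112,-0.274,0,0,0,0,1],[-0.112,-0.274,0,0,0,0,1],[-0.112,-0.274,0,0,0,0,1],[-0.112,-0.274,0,0,0,0,1],[-0.112,-0.274,0,0,0,0,1],[-0.112,-0.274,0,0,0,0,1]]'
python3 -c "
from h import *
to([.49,-.10,.30],3.275)
s=cam('side','side2');t=cam('top','top2')"
```

```text
time_s: 1.38
ee_pos: [0.3456, 0.2631, 0.3028]
eef_rot: [3.141, 0.0, -3.007]
force: [0.2, -0.9, 0.7]
grip_width: 0.0107
time_s: 2.05
ee_pos: [0.4875, 0.0167, 0.3028]
eef_rot: [-3.142, 0.0, -3.007]
force: [-0.0, 0.9, -0.7]
grip_width: 0.0005
t 2.05 pos [0.4875 0.0167 0.3028] rot [-3.1416e+00  3.0000e-04 -3.0074e+00] F [-0.   0.9 -0.7] w 0.0005
 shift mm [  13.1 -116.     2.8]  norm total [ 0.1094 -0.9663  0.0229]  min rows 2.79913926362217
 turn norm [-0.      0.0005  0.0015] rows 0.006497864442221699
```

View pics/side2.png

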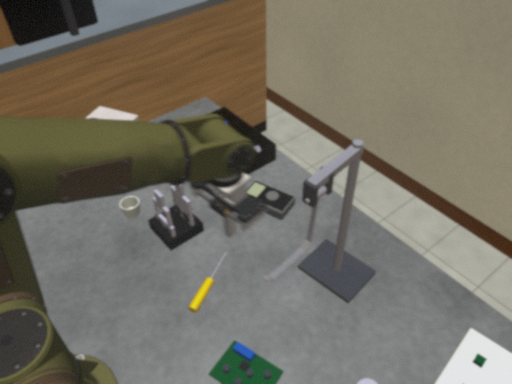

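View pics/top2.png

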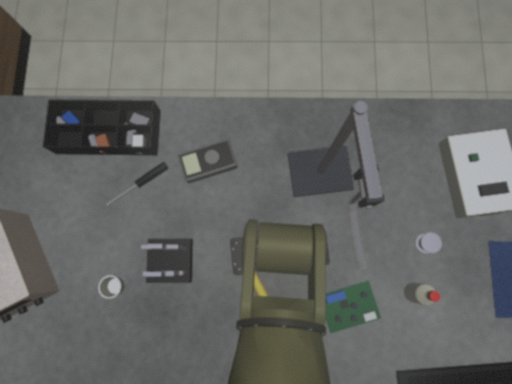

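```bash
python3 -m pendant '[[0.02,-0.16,0.015,0,0,0,1],[0.02,-0.16,0.015,0,0,0,1],[0.02,-0.16,0.01,0,0,0,1],[0.02,-0.16,0.01,0,0,0,1]]'
python3 -m pendant '[[0,-0.04,0,0,0,0,1],[0,-0.04,0,0,0,0,1],[0,-0.04,0,0,0,0,1],[0,-0.04,0,0,0,0,1],[0,-0.04,0,0,0,0,1]]'
python3 -m pendant '[[0,-0.04,0,0,0,0,1],[0,-0.04,0,0,0,0,1],[0,-0.04,0,0,0,0,1],[0,-0.04,0,0,0,0,1],[0,-0.04,0,0,0,0,1]]'
python3 -c "
from h import *
to([.49,-.13,.297],3.275)
s=cam('side','side3')
s=cam('wrist','wrist3')"
```

```text
time_s: 2.48
ee_pos: [0.4875, -0.0592, 0.2966]
eef_rot: [3.141, -0.0, -3.007]
force: [0.3, -0.5, -0.3]
grip_width: 0.0002
time_s: 2.9
ee_pos: [0.4911, -0.0825, 0.2967]
eef_rot: [3.142, 0.0, -3.006]
force: [-0.7, 0.8, 0.7]
grip_width: 0.0008
time_s: 3.32
ee_pos: [0.4942, -0.1069, 0.2966]
eef_rot: [3.141, -0.0, -3.007]
force: [-0.8, -0.9, -0.4]
grip_width: 0.0007
t 3.32 pos [ 0.4942 -0.1069  0.2966] rot [ 3.1414e+00 -1.0000e-04 -3.0073e+00] F [-0.8 -0.9 -0.4] w 0.0007
 shift mm [  7.3 -22.3  -0.4]  norm total [ 0.0606 -0.1861 -0.0031]  min rows 0.5632039387291571
 turn norm [ 0.0003 -0.0001  0.0018] rows 0.007593971050953095
```

View pics/side3.png

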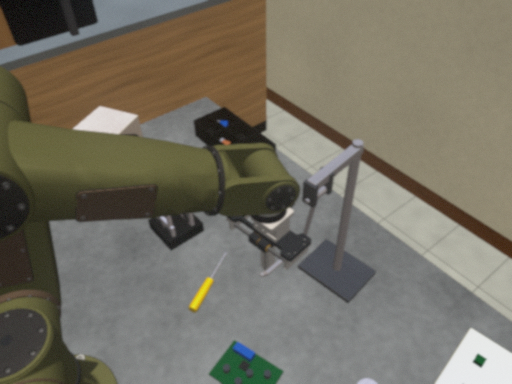

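View pics/wrist3.png

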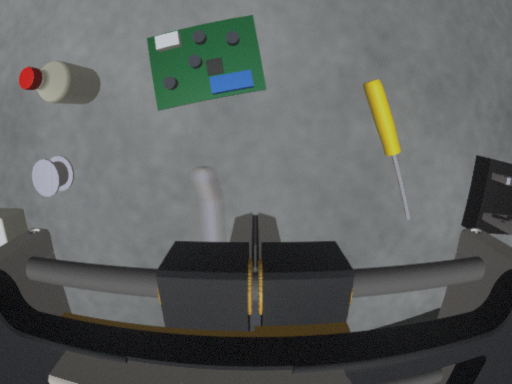

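```bash
python3 -m pendant '[[0,-0.04,0,0,0,0,1],[0,-0.04,0,0,0,0,1],[0,-0.04,0,0,0,0,1],[0,-0.04,0,0,0,0,1],[0,-0.03,0,0,0,0,1],[0,-0.02,0,0,0,0,1],[0,0,0,0,0,0,1],[0,0,0,0,0,0,1],[0,0,0,0,0,0,1],[0,0,0,0,0,0,1]]'
python3 - <<'E'
from h import *
ims=[]
for i in range(6):
    ims.append(cam("wrist")["image"][130:260,100:330,::-1])
    
cv2.imwrite("pics/w4.png",cv2.resize(np.vstack([np.hstack(ims[i:i+3]) for i in (0,3)]),(780,294)))
o=ctrl.get_obs(); print(o["time_s"],o["ee_pos"],o["force"])
E
```

```text
time_s: 4.25
ee_pos: [0.4975, -0.1313, 0.2967]
eef_rot: [3.142, 0.0, -3.007]
force: [0.4, 0.1, 0.1]
grip_width: 0.0004
4.55 [ 0.49752708 -0.13140926  0.29666082] [0.26538334 1.1900334  0.46382401]
```

View pics/w4.png

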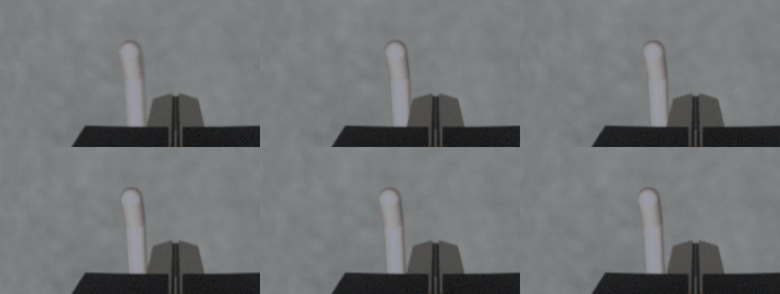

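```bash
python3 -m pendant '[[0,-0.005,0,0,0,0,1],[0,-0.005,0,0,0,0,1],[0,-0.005,0,0,0,0,1],[0,-0.005,0,0,0,0,1],[0,-0.005,0,0,0,0,1],[0,-0.005,0,0,0,0,1],[0,-0.005,0,0,0,0,1],[0,-0.005,0,0,0,0,1],[0,0,0,0,0,0,1],[0,0,0,0,0,0,1]]'
cat > wr.py <<'E'
from h import *
import sys
def tipx(im):
    g=im.astype(float); r=g[150:215,120:330].sum(2)
    # bright prong columns: centroid of the light pixels per row
    m=(r>np.median(r)+90); ys,xs=np.nonzero(m); return xs.mean()+120, ys.min()+150, m.sum()
xs=[]
for i in range(int(sys.argv[1])):
    c=cam("wrist"); xs.append(tipx(c["image"]))
print(np.round(xs,1).tolist())
cv2.imwrite(f"pics/{sys.argv[2]}.png",c["image"][:,:,::-1])
o=ctrl.get_obs(); print(o["time_s"],o["ee_pos"],o["force"])
E
python3 wr.py 8 w5
```

```text
time_s: 5.38
ee_pos: [0.4982, -0.1363, 0.2966]
eef_rot: [3.142, -0.0, -3.007]
force: [-0.2, 0.0, 0.2]
grip_width: 0.0004
[[220.0, 173.0, 14.0], [220.4, 176.0, 8.0], [220.4, 176.0, 8.0], [220.2, 172.0, 6.0], [219.5, 173.0, 11.0], [220.5, 174.0, 8.0], [219.8, 174.0, 8.0], [220.0, 173.0, 14.0]]
5.7833 [ 0.49816675 -0.13622841  0.29667304] [-0.15895197 -0.68579572  0.4130217 ]
```

View pics/w5.png

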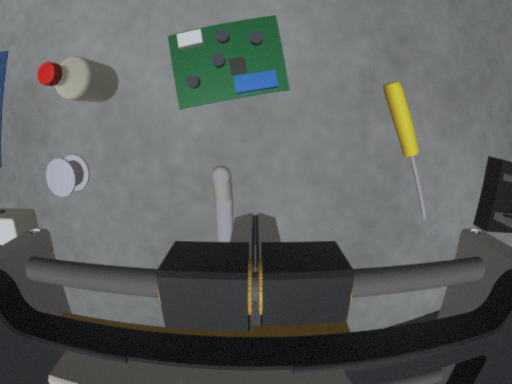

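```bash
python3 -m pendant '[[0,0.002,0,0,0,0,1],[0,0.004,0,0,0,0,1],[0,0.005,0,0,0,0,1],[0,0.005,0,0,0,0,1],[0,0.005,0,0,0,0,1],[0,0.005,0,0,0,0,1],[0,0.005,0,0,0,0,1],[0,0.005,0,0,0,0,1],[0,0.005,0,0,0,0,1],[0,0.005,0,0,0,0,1]]'
python3 -m pendant '[[0,0.005,0,0,0,0,1],[0,0.005,0,0,0,0,1],[0,0.005,0,0,0,0,1],[0,0.005,0,0,0,0,1],[0,0.005,0,0,0,0,1],[0,0.005,0,0,0,0,1],[0,0.005,0,0,0,0,1],[0,0.005,0,0,0,0,1],[0,0.005,0,0,0,0,1],[0,0.005,0,0,0,0,1]]'
python3 -m pendant '[[0,0.01,0,0,0,0,1],[0,0.04,0,0,0,0,1],[0,0.06,0,0,0,0,1],[0,0,0,0,0,0,1],[0,0,0,0,0,0,1],[0,0,0,0,0,0,1]]'
python3 wr.py 12 w6
```

```text
time_s: 6.62
ee_pos: [0.4974, -0.1307, 0.2967]
eef_rot: [-3.142, 0.0, -3.007]
force: [0.5, 0.1, 0.0]
grip_width: 0.0005
time_s: 7.45
ee_pos: [0.4966, -0.1248, 0.2967]
eef_rot: [-3.142, 0.0, -3.007]
force: [-0.4, -0.7, -0.5]
grip_width: 0.0008
time_s: 7.95
ee_pos: [0.4949, -0.1116, 0.2967]
eef_rot: [-3.141, 0.0, -3.007]
force: [-0.1, 0.7, -0.7]
grip_width: 0.0003
[[180.2, 172.0, 16.0], [179.7, 173.0, 15.0], [181.8, 177.0, 12.0], [181.8, 174.0, 13.0], [180.7, 173.0, 19.0], [180.1, 173.0, 17.0], [181.2, 173.0, 13.0], [181.2, 174.0, 9.0], [181.0, 175.0, 13.0], [181.6, 176.0, 9.0], [181.9, 174.0, 16.0], [180.3, 174.0, 11.0]]
8.55 [ 0.49485734 -0.11173975  0.2966334 ] [ 0.08853524  0.07044209 -0.26620369]
```

View pics/w6.png

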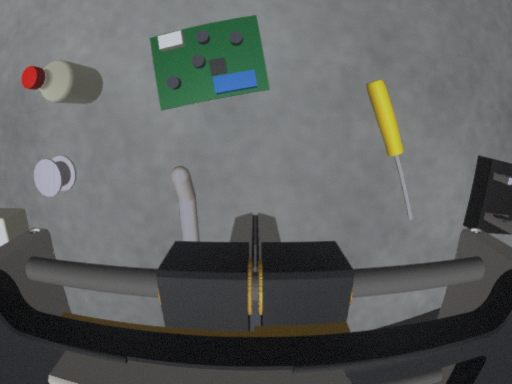

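```bash
cat >> h.py <<'E'
def wback(c,uv,z):
    K=c["mtx"]; x=(uv[0]-K[0,2])/K[0,0]; y=(uv[1]-K[1,2])/K[1,1]; r=np.hypot(x,y)
    d=np.array([x/r*np.sin(r),y/r*np.sin(r),np.cos(r)]) if r>1e-9 else np.array([0,0,1.])
    M=cv2.Rodrigues(c["rvec"])[0]; o=-M.T@c["tvec"].ravel(); d=M.T@d
    return o+d*(z-o[2])/d[2]
def wproj(c,P):
    M=cv2.Rodrigues(c["rvec"])[0]; p=M@np.array(P,float)+c["tvec"].ravel(); th=np.arctan2(np.hypot(p[0],p[1]),p[2]); ph=np.arctan2(p[1],p[0])
    K=c["mtx"]; return np.array([K[0,2]+K[0,0]*th*np.cos(ph),K[1,2]+K[1,1]*th*np.sin(ph)])
E
python3 - <<'E'
from h import *
c=cam("wrist")
crop(c,"w7",150,140,230,250,6)
print("tip",wback(c,(180.5,176),.232),"prong", wback(c,(190,235),.218))
to([.50,.293,.33],3.17)
E
```

```text
tip [ 0.46197666 -0.15532759  0.232     ] prong [ 0.49964478 -0.15046722  0.218     ]
t 8.6 pos [ 0.4949 -0.1117  0.2967] rot [-3.1415  0.     -3.0073] F [0.2 0.2 0.6] w 0.0005
 shift mm [-59.3 400.4 -33.4]  norm total [-0.4941  3.3368 -0.278 ]  min rows 9.739801259171042
 turn norm [-1.000e-04  1.000e-04  2.023e-01] rows 0.8476158981169869
```

View pics/w7.png

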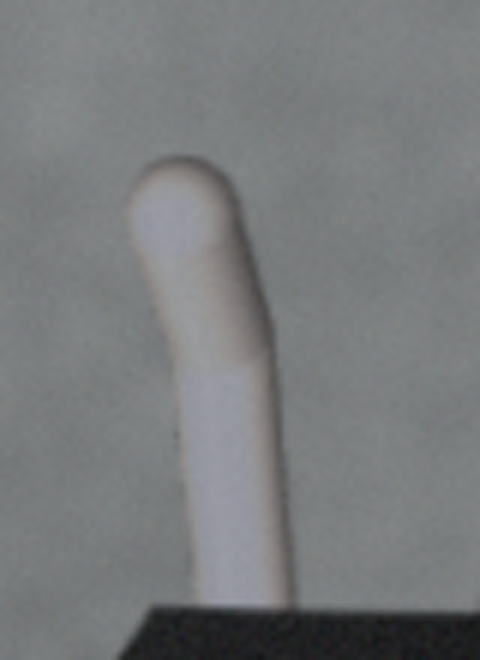

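```bash
python3 -m pendant '[[-0.02,0.1,-0.02,0,0,0,1],[-0.041,0.2,-0.03,0,0,0,1],[-0.041,0.29,-0.03,0,0,0,1],[-0.041,0.29,-0.03,0,0,0,1],[-0.041,0.29,-0.03,0,0,0,-1],[-0.041,0.29,-0.03,0,0,0,-1],[-0.041,0.29,-0.03,0,0,0,-1],[-0.041,0.29,-0.03,0,0,0,-1],[-0.041,0.29,-0.03,0,0,0,-1],[-0.041,0.29,-0.02,0,0,0,-1]]'
python3 -m pendant '[[-0.041,0.29,0,0,0,0.1,-1],[-0.041,0.27,0,0,0,0.1,-1],[-0.041,0.15,0,0,0,0,-1],[0,0,0,0,0,0,-1],[0,0,0,0,0,0,-1],[0,0,0,0,0,0,-1]]'
python3 - <<'E'
from h import *
import pickle
c=cam("wrist","w8"); t=cam("top","top8"); s=cam("side","side8"); pickle.dump((c,t,s),open("c8.pkl","wb"))
to([.50,.293,.33],3.17)
E
```

```text
time_s: 9.43
ee_pos: [0.4983, 0.2087, 0.3309]
eef_rot: [3.141, 0.001, -3.007]
force: [1.2, -0.5, 0.4]
grip_width: 0.0368
time_s: 9.93
ee_pos: [0.5055, 0.2918, 0.3302]
eef_rot: [-3.141, -0.0, -3.112]
force: [0.7, 0.1, -0.5]
grip_width: 0.0772
t 10.08 pos [0.5059 0.2913 0.3306] rot [ 3.1415e+00  3.0000e-04 -3.1130e+00] F [ 0.1 -0.2 -0.7] w 0.089
 shift mm [5.8 1.9 0.6]  norm total [0.0483 0.0159 0.0046]  min rows 0.14705373748570624
 turn norm [0.0001 0.0005 0.0004] rows 0.002611111648322415
```

View pics/w8.png

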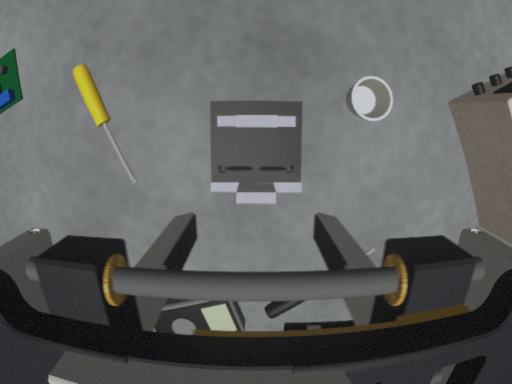

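View pics/side8.png

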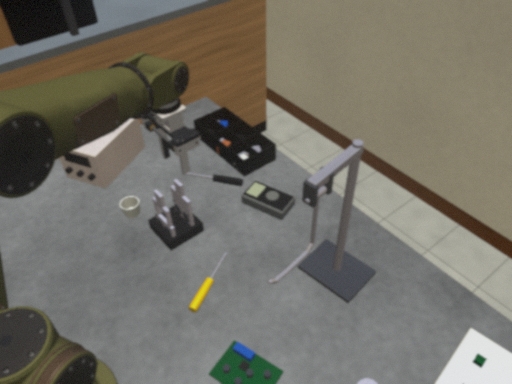

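View pics/top8.png

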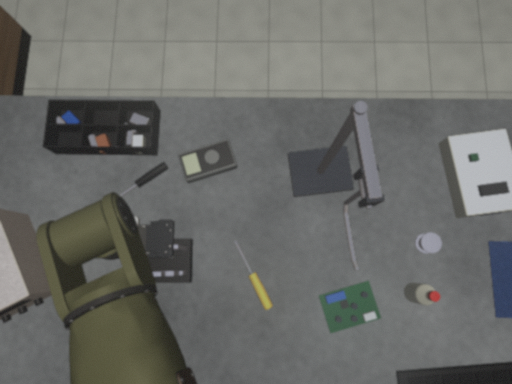

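```bash
python3 - <<'E'
from h import *
import pickle
c,t,s=pickle.load(open("c8.pkl","rb"))
crop(c,"w8c",200,90,315,210,6.5); crop(t,"t8c",330,180,380,280,5); crop(s,"s8c",260,180,330,300,5)
E
```

```text
(no output)
```

View pics/w8c.png

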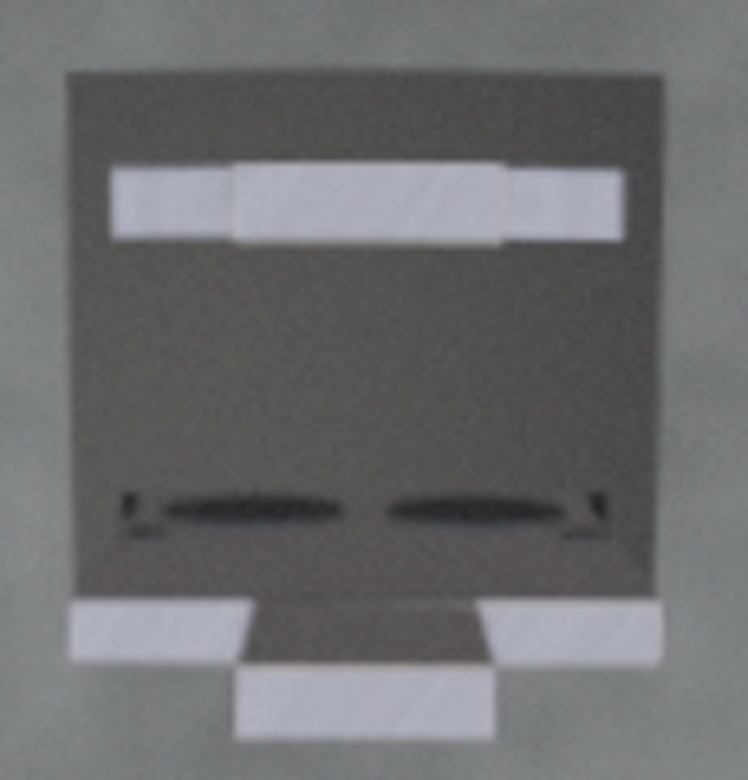

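View pics/t8c.png

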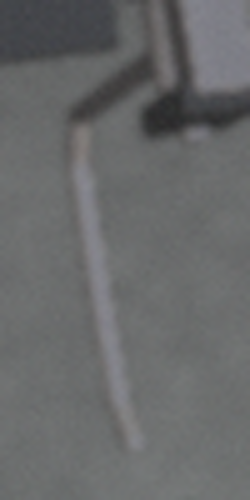

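View pics/s8c.png

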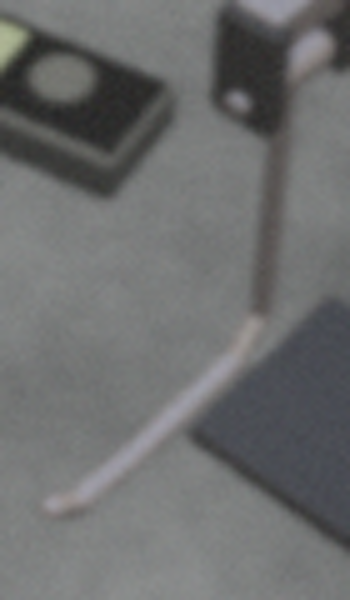

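```bash
python3 - <<'E'
from h import *
import pickle, fit
c,t,s=pickle.load(open("c8.pkl","rb"))
W=lambda u,v:(200+(u+.5)/6.5-.5,90+(v+.5)/6.5-.5)
q=[(234,162),(504,162),(504,244),(234,244)]
P=np.array([wback(c,W(*p),.172) for p in q]); print(P.round(4),P.mean(0)); 
e=P[1]-P[0]+P[2]-P[3]; print("len mm",np.linalg.norm(e)/2*1e3,"yaw",np.arctan2(-e[0],e[1]))
for p in [(112,205),(624,205)]: print(wback(c,W(*p),.130))
add=lambda L:[(a,b,(l[0],l[1],l[2]+.008)) for a,b,l in L]
fit.fit(add(fit.cov),[.44,.28,0],"cov"); fit.fit(add(fit.bl),[.5,.28,0],"bl")
# hook at rest
T8=lambda u,v:(330+(u+.5)/5-.5,180+(v+.5)/5-.5); S8=lambda u,v:(260+(u+.5)/5-.5,180+(v+.5)/5-.5)
def HW(p,L):
    return np.array([p[0],p[1],.39])+R.from_euler("z",p[2]).apply([L[0],0,L[1]])
obs=[(t,T8(134,440),(-.14,-.158)),(t,T8(80,125),(-.0,-.172)),(s,S8(52,505),(-.14,-.158)),(s,S8(258,322),(0,-.172))]
from scipy.optimize import least_squares
f=lambda p:np.concatenate([proj(a,HW(p,L))[0]-b for a,b,L in obs])
r=least_squares(f,[.597,-.134,.133]); print("hook",r.x,f(r.x).round(1))
print("seat",HW(r.x,(-.085,-.169)),"tip",HW(r.x,(-.14,-.158)))
E
```

```text
[[0.4352 0.2736 0.172 ]
 [0.4342 0.3069 0.172 ]
 [0.4444 0.3072 0.172 ]
 [0.4454 0.2739 0.172 ]] [0.43977347 0.29040215 0.172     ]
len mm 33.306311969458186 yaw 0.03005658823181529
[0.44089885 0.25322882 0.13      ]
[0.4386657  0.32770145 0.13      ]
cov [0.4361 0.2919 0.0819] 4.69
[[-1.1, 1.0], [-0.2, 0.1], [-0.0, -0.1], [-0.3, -0.1], [0.3, 0.1], [0.4, 0.3], [1.3, 0.7], [0.4, -0.3]]
bl [0.5011 0.2929 0.0462] 2.65
[[-0.0, 0.1], [-0.3, 0.1], [0.1, 0.1], [0.4, 0.0]]
hook [ 0.59937851 -0.13448505  0.13766415] [-0.3  0.5 -1.9 -0.9  0.4  0.1  0.6  2.5]
seat [ 0.51518267 -0.14614958  0.221     ] tip [ 0.46070302 -0.15369721  0.232     ]
```

```bash
python3 -c "
from h import *
to([.4398,.2904,.265],3.1716)"

```

```text
t 10.08 pos [0.5059 0.2913 0.3306] rot [ 3.1415e+00  3.0000e-04 -3.1130e+00] F [ 0.1 -0.2 -0.7] w 0.089
 shift mm [66.1  1.  65.5]  norm total [0.5506 0.0086 0.5462]  min rows 2.2318184725491452
 turn norm [ 0.0001  0.0005 -0.0027] rows 0.011499916236346282
```

```bash
python3 -m pendant '[[0.18,0.003,0.05,0,0,0,-1],[0.2,0.003,0.15,0,0,0,-1],[0.17,0.003,0.2,0,0,0,-1],[0,0,0.146,0,0,0,-1],[0,0,0,0,0,0,-1],[0,0,0,0,0,0,-1]]'
python3 -c "
from h import *
to([.4398,.2904,.235],3.1716)
c=cam('wrist','w9'); crop(c,'w9c',130,170,390,384,3)
print(wproj(c,[.4398,.2904,.172]),wproj(c,[.4398,.2904-.017,.172]),wproj(c,[.4398,.2904+.017,.172]))"
```

```text
time_s: 10.58
ee_pos: [0.4401, 0.2908, 0.2652]
eef_rot: [-3.141, -0.0, -3.113]
force: [0.7, 0.3, 1.0]
grip_width: 0.0945
t 10.58 pos [0.4401 0.2908 0.2652] rot [-3.1414e+00 -2.0000e-04 -3.1126e+00] F [0.7 0.3 1. ] w 0.0945
 shift mm [ 0.3 -0.4 30.2]  norm total [ 0.0025 -0.0031  0.2513]  min rows 0.7232191820368702
 turn norm [-0.0003 -0.0005 -0.002 ] rows 0.00869474201649831
[255.35275523 227.10612762] [228.29539662 226.28507941] [282.36025352 227.7215911 ]
```

View pics/w9.png

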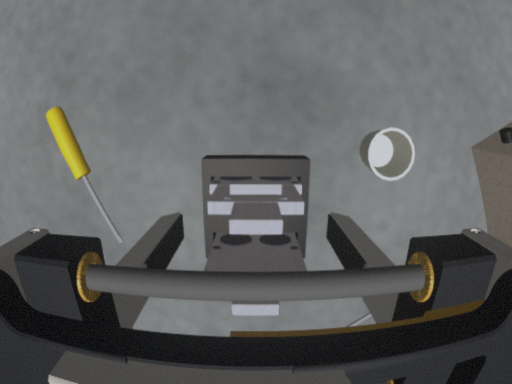

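```bash
python3 -m pendant '[[0,0,0.12,0,0,0,-1],[0,0,0.13,0,0,0,-1],[0,0,0,0,0,0,1],[0,0,0,0,0,0,1],[0,0,0,0,0,0,1],[0,0,0,0,0,0,1],[0,0,0,0,0,0,1],[0,0,0,0,0,0,1],[0,0,0,0,0,0,1],[0,0,0,0,0,0,1]]' 30
python3 -m pendant '[[0,0,0,0,0,0,1],[0,0,0,0,0,0,1],[0,0,0,0,0,0,1],[0,0,0,0,0,0,1]]'
```

```text
time_s: 11.47
ee_pos: [0.4399, 0.2912, 0.2349]
eef_rot: [3.142, 0.0, -3.112]
force: [-0.1, -1.0, -1.3]
grip_width: 0.044
time_s: 11.8
ee_pos: [0.4399, 0.2912, 0.2348]
eef_rot: [3.142, 0.0, -3.112]
force: [0.1, -0.0, 0.9]
grip_width: 0.0337
```

```bash
python3 -m pendant '[[0,0,-0.06,0,0,0,1],[0,0,-0.12,0,0,0,1],[0,0,-0.18,0,0,0,1],[0,0,-0.22,0,0,0,1],[0,0,-0.26,0,0,0,1],[0,0,-0.2,0,0,0,1],[0,0,-0.1,0,0,0,1],[0,0,0,0,0,0,1]]'
python3 -c "
from h import *
to([.401,-.1625,.372],3.2766)
s=cam('side','side10');s=cam('wrist','w10')"
```

```text
time_s: 12.47
ee_pos: [0.44, 0.2913, 0.3747]
eef_rot: [3.139, 0.004, -3.112]
force: [0.0, 0.8, -2.6]
grip_width: 0.0335
t 12.47 pos [0.44   0.2913 0.3747] rot [ 3.1394  0.0041 -3.1119] F [ 0.   0.8 -2.6] w 0.0335
 shift mm [  52.5 -452.5    1.5]  norm total [ 0.4374 -3.7706  0.0124]  min rows 10.923594746113213
 turn norm [ 0.0038  0.0081 -0.2012] rows 0.8438659735500154
```

View pics/side10.png

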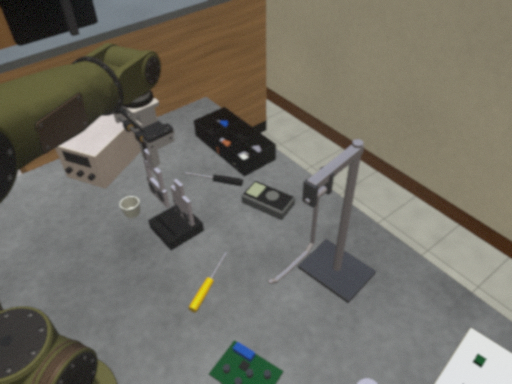

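View pics/w10.png

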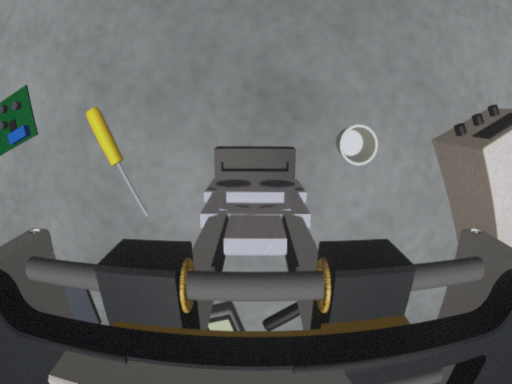

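```bash
python3 -m pendant '[[0.02,-0.15,0,0,0,0,1],[0.033,-0.28,0,0,0,0,1],[0.035,-0.3,0,0,0,0,1],[0.035,-0.3,0,0,0,0,1],[0.035,-0.3,0,0,0,0,1],[0.035,-0.3,0,0,0,0,1],[0.035,-0.3,0,0,0,0,1],[0.035,-0.3,0,0,0,0,1],[0.035,-0.3,0,0,0,0,1],[0.035,-0.3,0,0,0,0,1]]'
python3 -m pendant '[[0.035,-0.3,0,0,0,0,1],[0.035,-0.3,0,0,0,0,1],[0.033,-0.24,0,0,0,0,1],[0.02,-0.1,0,0,0,-0.1,1],[0,0,0,0,0,-0.1,1],[0,0,0,0,0,0,1],[0,0,0,0,0,0,1]]'
python3 -c "
from h import *
import pickle
to([.401,-.1625,.364],3.2766)
s=cam('side','side11');c=cam('wrist','w11');t=cam('top','top11');pickle.dump((c,t,s),open('c11.pkl','wb'))
print(wproj(c,[.4607,-.1545,.232]))"
```

```text
time_s: 13.4
ee_pos: [0.4091, -0.051, 0.3702]
eef_rot: [3.141, -0.002, -3.112]
force: [1.4, 0.6, -1.8]
grip_width: 0.0338
time_s: 13.98
ee_pos: [0.3984, -0.1625, 0.3705]
eef_rot: [3.14, -0.002, -3.009]
force: [0.0, -0.1, -2.3]
grip_width: 0.034
t 13.98 pos [ 0.3984 -0.1625  0.3705] rot [ 3.1404e+00 -1.6000e-03 -3.0090e+00] F [ 0.  -0.1 -2.3] w 0.034
 shift mm [-2.6 -0.4  6.5]  norm total [-0.0218 -0.0029  0.0539]  min rows 0.16750183786370107
 turn norm [ 0.0023 -0.003  -0.0047] rows 0.02510480763498769
[255.01894388 277.71347374]
```

View pics/side11.png

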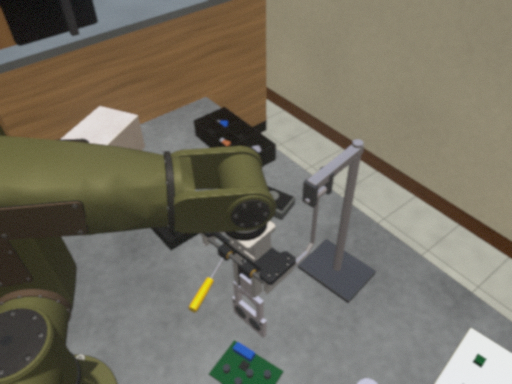

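View pics/w11.png

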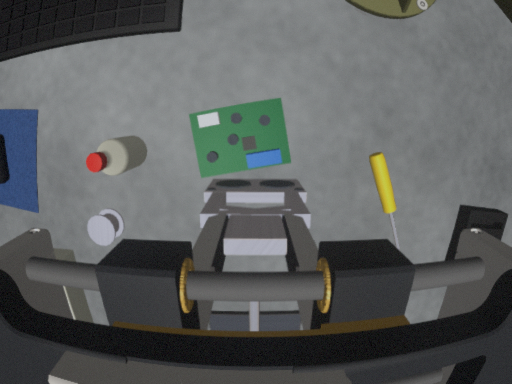

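View pics/top11.png

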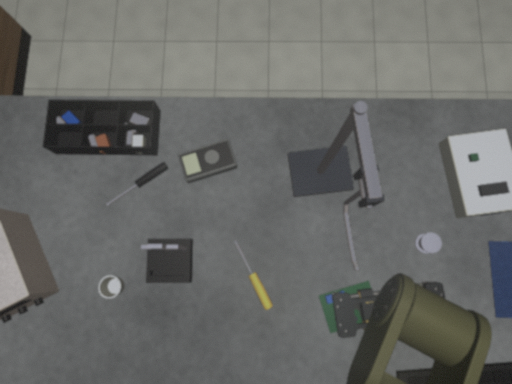

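```bash
python3 -m pendant '[[0,0,0.037,0,0,-0.005,1],[-0.05,0,0,0,0,0,1],[-0.08,0,0,0,0,0,1],[-0.08,0,0,0,0,0,1],[-0.08,0,0,0,0,0,1],[-0.08,0,0,0,0,0,1],[-0.06,0,0,0,0,0,1],[0,0,0,0,0,0,1]]'
python3 -c "
from h import *
to([.515,-.1465,.366],3.2766)
s=cam('side','side12');crop(s,'side12c',210,170,350,350,4)
o=ctrl.get_obs(); p=o['ee_pos']; print(proj(s,[[p[0],p[1],p[2]-.1188],[p[0],p[1],p[2]-.1668],[.4607,-.1545,.232]]))"
```

```text
time_s: 14.8
ee_pos: [0.4509, -0.1553, 0.3667]
eef_rot: [3.141, -0.0, -3.004]
force: [-0.6, 0.5, -2.8]
grip_width: 0.0339
t 14.8 pos [ 0.4509 -0.1553  0.3667] rot [ 3.1412e+00 -4.0000e-04 -3.0039e+00] F [-0.6  0.5 -2.8] w 0.0339
 shift mm [-64.7  -0.1   0.7]  norm total [-5.39e-01 -5.00e-04  5.60e-03]  min rows 1.551052341059489
 turn norm [ 0.0007 -0.0008  0.0051] rows 0.02175576730279479
[[267.0218141  279.3356365 ]
 [267.08449292 292.67129221]
 [270.61612817 280.91061828]]
```

View pics/side12c.png

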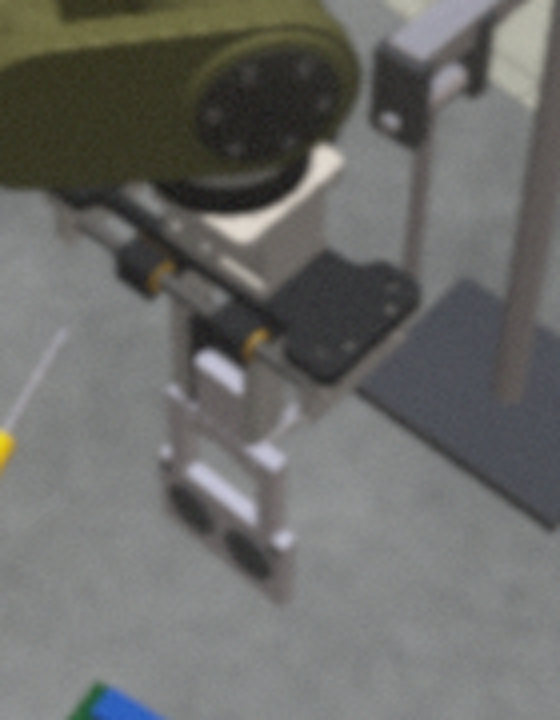

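```bash
python3 -m pendant '[[-0.03,0,0,0,0,0,1],[-0.04,0,0,0,0,0,1],[-0.04,0,0,0,0,0,1],[-0.04,0,0,0,0,0,1],[-0.03,0,0,0,0,0,1],[0,0,0,0,0,0,1]]'
python3 -c "
from h import *
to([.515,-.1465,.366],3.2766)
s=cam('side','side13');crop(s,'side13c',210,170,350,350,4)"
```

```text
time_s: 15.35
ee_pos: [0.4716, -0.1526, 0.3669]
eef_rot: [3.141, -0.0, -3.004]
force: [-0.9, -0.4, -2.1]
grip_width: 0.0342
t 15.35 pos [ 0.4716 -0.1526  0.3669] rot [ 3.1414e+00 -1.0000e-04 -3.0044e+00] F [-0.9 -0.4 -2.1] w 0.0342
 shift mm [-43.8   0.1   0.9]  norm total [-0.365   0.0005  0.0078]  min rows 1.0507352688233622
 turn norm [ 0.0003 -0.0003  0.0041] rows 0.017457637839070235
```

View pics/side13c.png

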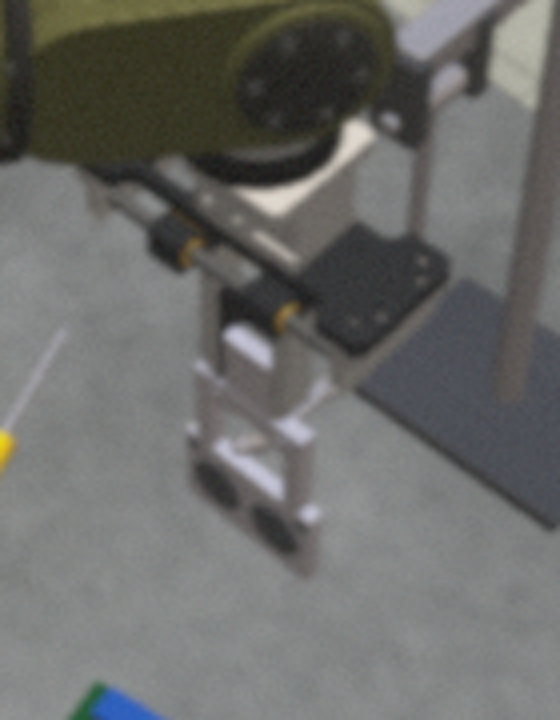

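```bash
python3 -c "
from h import *
c=cam('side'); t=cam('top','top13'); p=ctrl.get_obs()['ee_pos']
for z in np.arange(0,.36,.04): print(round(z+p[2],3),(proj(c,[p[0],p[1],p[2]+z])[0]-[210,170])*4, (proj(c,[p[0]-.0,p[1]-.06,p[2]+z])[0]-[210,170])*4, proj(t,[[p[0],p[1],p[2]+z],[p[0]+.05,p[1],p[2]+z]]).round(0).tolist())
print('arm end',(proj(c,[[.5735,-.148,.435],[.5735,-.127,.435]])-[210,170])*4)
crop(t,'top13c',270,90,470,290,4)
"
```

```text
0.367 [257.39184799 262.09603475] [342.69213414 339.33678273] [[375.0, 263.0], [374.0, 234.0]]
0.407 [258.11437291 204.87794813] [346.37068476 282.35267984] [[382.0, 263.0], [381.0, 232.0]]
0.447 [258.88606938 143.76587533] [350.31052186 221.32101134] [[390.0, 263.0], [389.0, 230.0]]
0.487 [259.71213378  78.34830481] [354.54050918 155.79465134] [[400.0, 263.0], [398.0, 228.0]]
0.527 [260.59852144   8.15362387] [359.09392436  85.25809884] [[411.0, 263.0], [409.0, 225.0]]
0.567 [261.55209042 -67.36126936] [364.0093362    9.11388813] [[424.0, 263.0], [422.0, 222.0]]
0.607 [ 262.58077927 -148.82504528] [369.33169978 -73.33437601] [[440.0, 263.0], [437.0, 218.0]]
0.647 [ 263.69382863 -236.96948604] [ 375.11373537 -162.90337876] [[459.0, 262.0], [455.0, 213.0]]
0.687 [ 264.90205953 -332.65152935] [ 381.41768074 -260.55723987] [[482.0, 262.0], [477.0, 207.0]]
arm end [[417.10972824  57.5038318 ]
 [386.70104998  34.68814591]]
```

View pics/top13c.png

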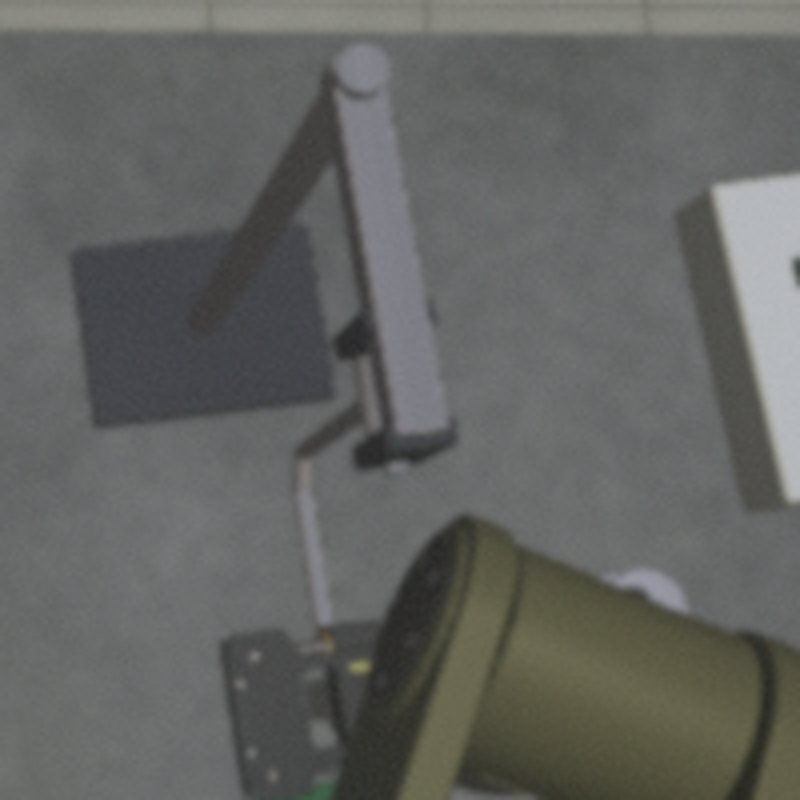

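```bash
python3 -c "
from h import *
c=cam('side'); t=cam('top')
print('pin top',back(t,(270+400/4,90+468/4),.39)); print('cheek low left',back(t,(270+357/4,90+468/4),.378),back(t,(270+455/4,90+436/4),.43))
for uv in [(375,45,.42),(375,112,.378),(415,150,.378),(390,120,.39)]: print(uv,back(c,(210+uv[0]/4,170+uv[1]/4),uv[2]))
"
```

```text
pin top [ 0.56607151 -0.14141111  0.39      ]
cheek low left [ 0.56765275 -0.12608368  0.378     ] [ 0.57336343 -0.15246472  0.43      ]
(375, 45, 0.42) [ 0.57596141 -0.1172755   0.42      ]
(375, 112, 0.378) [ 0.5748238  -0.12173409  0.378     ]
(415, 150, 0.378) [ 0.57173883 -0.15394555  0.378     ]
(390, 120, 0.39) [ 0.56786569 -0.13910445  0.39      ]
```

```bash
python3 -m pendant '[[-0.04,0,0,0,0,0,1],[-0.06,0,0,0,0,0,1],[-0.06,0,0,0,0,0,1],[-0.06,0,0,0,0,0,1],[-0.06,0,0,0,0,0,1],[-0.03,0,0,0,0,0,1],[0,0,0,0,0,0,1]]'
python3 -c "
from h import *
to([.508,-.1475,.341],3.2766)
s=cam('side','side14');crop(s,'side14c',210,150,350,340,4)
s=cam('top','top14');crop(s,'top14c',290,130,470,290,4)"
```

```text
time_s: 16.18
ee_pos: [0.5087, -0.1474, 0.3667]
eef_rot: [3.141, -0.0, -3.004]
force: [-0.6, -0.4, -2.0]
grip_width: 0.034
t 16.18 pos [ 0.5087 -0.1474  0.3667] rot [ 3.1413e+00 -5.0000e-04 -3.0042e+00] F [-0.6 -0.4 -2. ] w 0.034
 shift mm [ 0.7 -0.  25.7]  norm total [ 0.0055 -0.0003  0.2143]  min rows 0.6167968186860169
 turn norm [ 0.0005 -0.0009  0.0046] rows 0.019762362061813827
```

View pics/side14c.png

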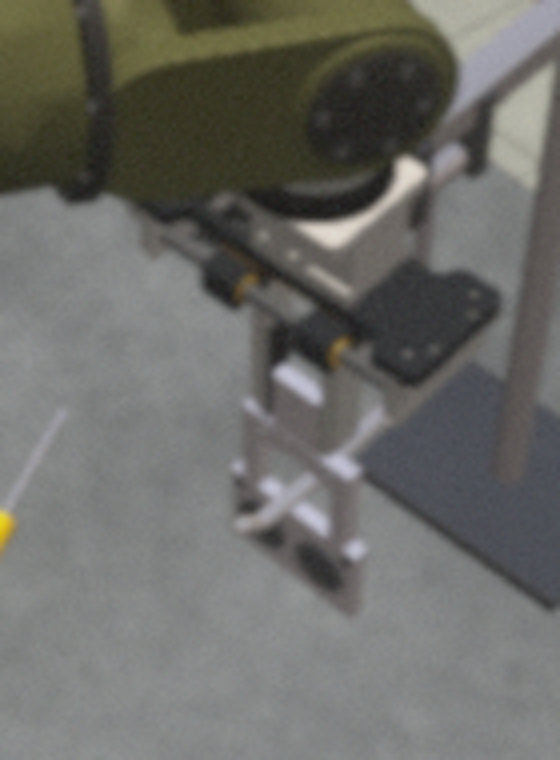

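View pics/top14c.png

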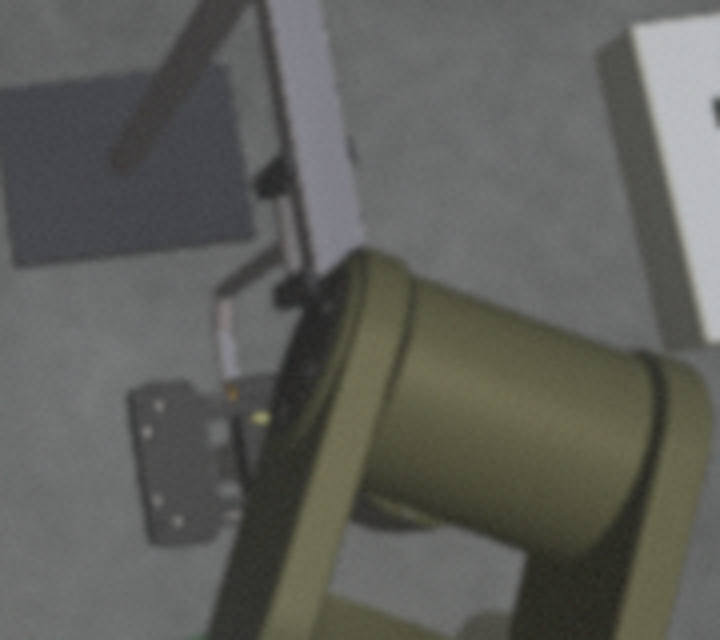

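```bash
python3 -m pendant '[[0,0,0.03,0,0,0,1],[0,0,0.04,0,0,0,1],[0,0,0.04,0,0,0,1],[0,0,0.03,0,0,0,1],[0,0,0.02,0,0,0,1],[0,0,0,0,0,0,1]]'
python3 -m pendant '[[0,0,0.01,0,0,0,1],[0,0,0.01,0,0,0,1],[0,0,0.01,0,0,0,1],[0,0,0,0,0,0,1]]'
python3 -c "
from h import *
to([.508,-.1475,.341],3.2766)
s=cam('side','side15');crop(s,'side15c',210,150,350,340,4)
o=ctrl.get_obs();print(o['moment'])"
```

```text
time_s: 16.78
ee_pos: [0.5078, -0.1475, 0.3472]
eef_rot: [3.141, -0.001, -3.005]
force: [0.2, 0.4, -1.6]
grip_width: 0.0335
time_s: 17.12
ee_pos: [0.5079, -0.1475, 0.3441]
eef_rot: [3.142, -0.0, -3.005]
force: [0.6, 0.2, -2.6]
grip_width: 0.0339
t 17.12 pos [ 0.5079 -0.1475  0.3441] rot [ 3.1415e+00 -1.0000e-04 -3.0046e+00] F [ 0.6  0.2 -2.6] w 0.0339
 shift mm [-0.1  0.   3.1]  norm total [-0.0008  0.0003  0.026 ]  min rows 0.07489504990101506
 turn norm [ 0.0001 -0.0002  0.0037] rows 0.01574882109780413
[ 0.07079306 -0.01990929  0.02038212]
```

View pics/side15c.png

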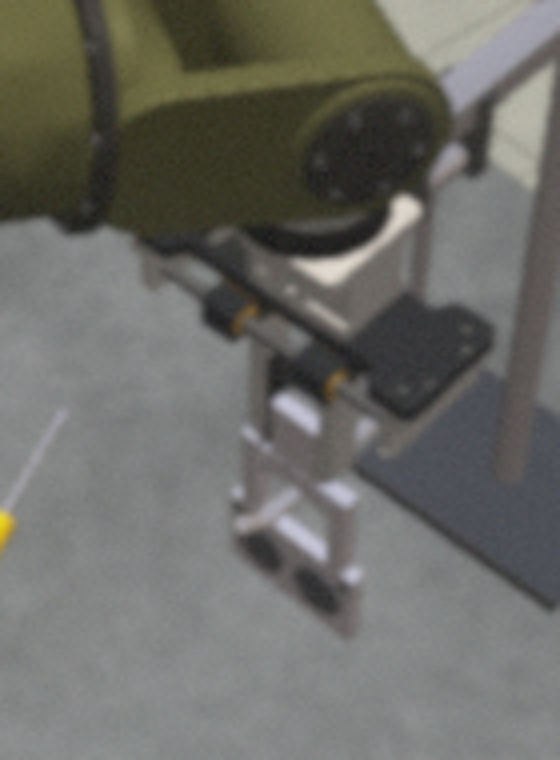

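Tip now shows at (240,525) just by the left ledge, prong entering under the top bar. Lower by small steps until the weight transfers.

```bash
for i in 1; do python3 -m pendant '[[0,0,0.008,0,0,0,1],[0,0,0.008,0,0,0,1],[0,0,0.008,0,0,0,1],[0,0,0,0,0,0,1],[0,0,0,0,0,0,1]]'; done
python3 -m pendant '[[0,0,0.006,0,0,0,1],[0,0,0.006,0,0,0,1],[0,0,0,0,0,0,1],[0,0,0,0,0,0,1]]'
python3 -m pendant '[[0,0,0,0,0,0,1]]'
```

```text
time_s: 17.58
ee_pos: [0.5079, -0.1476, 0.3414]
eef_rot: [-3.142, 0.0, -3.005]
force: [-0.3, 0.5, -2.1]
grip_width: 0.034
time_s: 17.92
ee_pos: [0.508, -0.1477, 0.3409]
eef_rot: [-3.141, 0.002, -3.005]
force: [-0.8, -0.3, 6.5]
grip_width: 0.0336
time_s: 18.0
ee_pos: [0.508, -0.1476, 0.3409]
eef_rot: [-3.141, 0.001, -3.005]
force: [-1.2, 0.0, 6.0]
grip_width: 0.0334
```

```bash
python3 -m pendant '[[0,0,-0.004,0,0,0,1],[0,0,0,0,0,0,1],[0,0,0,0,0,0,1]]'
python3 -m pendant '[[0,0,0,0,0,0,0.2],[0,0,0,0,0,0,0.2],[0,0,0,0,0,0,0.1],[0,0,0,0,0,0,0],[0,0,0,0,0,0,-0.1],[0,0,0,0,0,0,-0.3],[0,0,0,0,0,0,-0.5],[0,0,0,0,0,0,-0.5]]'
python3 -c "
from h import *
s=cam('side','side16');crop(s,'side16c',210,150,350,340,4); s=cam('wrist','w16'); print(ctrl.get_obs()['force'])"
```

```text
time_s: 18.25
ee_pos: [0.508, -0.1476, 0.3409]
eef_rot: [-3.141, 0.001, -3.005]
force: [-0.6, 0.3, 5.2]
grip_width: 0.0335
time_s: 18.92
ee_pos: [0.5079, -0.1476, 0.3404]
eef_rot: [3.142, -0.0, -3.005]
force: [0.2, 0.5, 0.1]
grip_width: 0.0681
[-0.1954877  -1.11040092  0.84120583]
```

View pics/side16c.png

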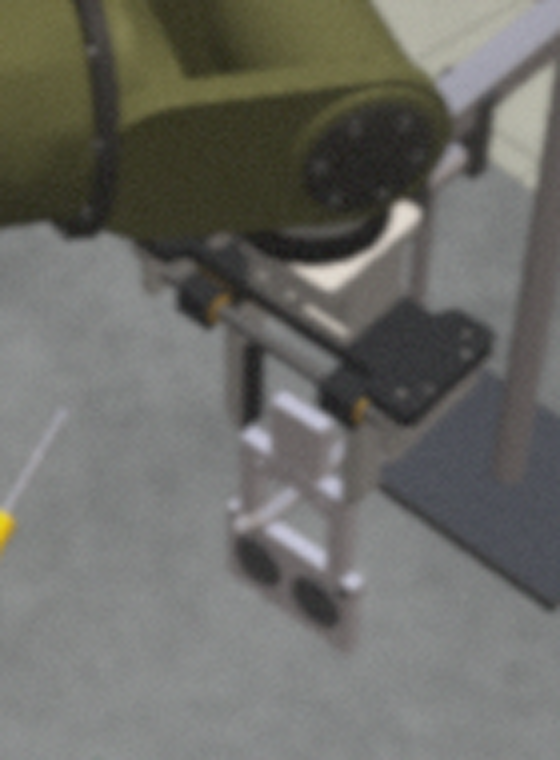

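View pics/w16.png

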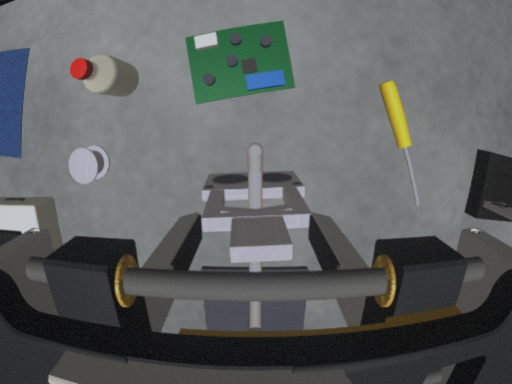

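```bash
python3 -m pendant '[[0,0,0,0,0,0,-1],[0,0,0,0,0,0,-1],[0,0,0,0,0,0,-1],[0,0,0,0,0,0,-1],[0,0,-0.05,0,0,0,-1],[0,0,-0.1,0,0,0,-1],[0,0,-0.15,0,0,0,-1],[0,0,-0.15,0,0,0,-1],[0,0,-0.08,0,0,0,-1],[0,0,0,0,0,0,-1]]'
python3 -m pendant '[[0.1,0,0,0,0,0,-1],[0.2,0,0,0,0,0,-1],[0.2,0,0,0,0,0,-1],[0.2,0,0,0,0,0,-1],[0.2,0,0,0,0,0,-1],[0.2,0,0,0,0,0,-1],[0.1,0,0,0,0,0,-1],[0,0,0,0,0,0,-1]]'
python3 -c "
from h import *
for i in range(4):
    s=cam('side','side17');crop(s,'side17c%d'%i,230,170,380,310,2.6)
a=np.hstack([cv2.imread('pics/side17c%d.png'%i) for i in (0,3)]); cv2.imwrite('pics/s17.png',a)
t=cam('top','top17'); print(ctrl.get_obs()['ee_pos'])"
```

```text
time_s: 19.85
ee_pos: [0.5081, -0.1476, 0.4063]
eef_rot: [-3.14, 0.003, -3.005]
force: [0.4, -0.1, -0.2]
grip_width: 0.0943
time_s: 20.52
ee_pos: [0.364, -0.1674, 0.404]
eef_rot: [-3.141, 0.0, -3.006]
force: [0.9, 0.8, 0.2]
grip_width: 0.094
[ 0.3660416  -0.16715961  0.40369904]
```

View pics/s17.png

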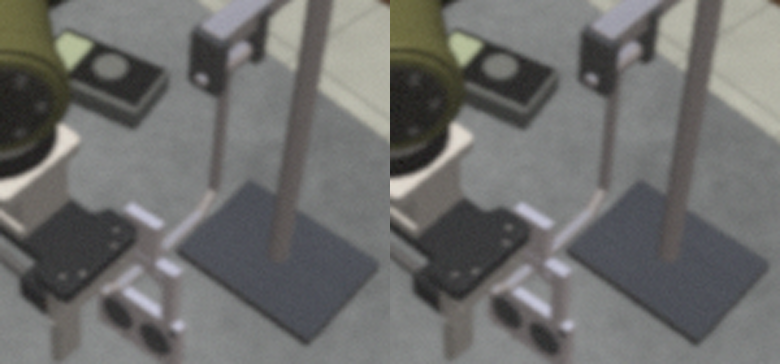

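View pics/top17.png

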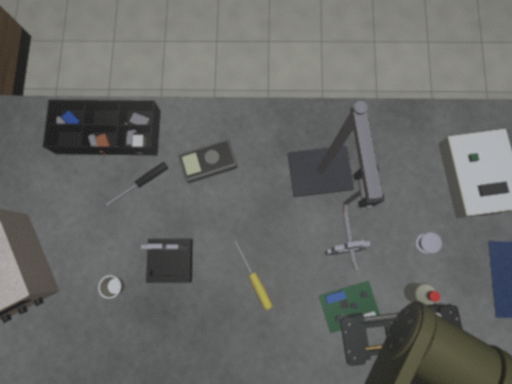

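```bash
python3 -m pendant '[[0.1,0.1,0,0,0,0,-1],[0,0.25,0,0,0,0,-1],[0,0.3,0,0,0,0,-1],[0,0.3,0,0,0,0,-1],[0,0.3,0,0,0,0,-1],[0,0.3,0,0,0,0,-1],[0,0.3,0,0,0,0,-1],[0,0.3,0,0,0,0,-1],[0,0.2,0,0,0,0,-1],[0,0,0,0,0,0,-1]]'
python3 - <<'E'
from h import *
ims=[]
for i in range(14):
    c=cam("side"); ims.append(c["image"][170:320,240:360].astype(float))
t=cam("top","top18")
cv2.imwrite("pics/s18.png",cv2.resize(c["image"][150:320,230:370,::-1],None,fx=3.4,fy=3.4,interpolation=cv2.INTER_CUBIC))
a=np.array(ims); print("max shift vs first:",[np.round(cv2.phaseCorrelate(a[0].mean(2)[60:130,10:70],x.mean(2)[60:130,10:70])[0],2).tolist() for x in a]); print(ctrl.get_obs()["time_s"])
E
```

```text
time_s: 21.6
ee_pos: [0.3145, 0.1138, 0.4039]
eef_rot: [3.141, -0.001, -3.0]
force: [1.2, -0.3, 0.0]
grip_width: 0.0943
max shift vs first: [[0.0, 0.0], [-0.13, -0.17], [-0.3, -0.18], [-0.38, -0.22], [-0.52, -0.33], [-0.49, -0.4], [-0.46, -0.4], [-0.56, -0.27], [-0.41, -0.22], [-0.36, -0.22], [-0.17, -0.09], [-0.04, -0.05], [0.11, 0.07], [0.19, 0.16]]
22.35
```

View pics/s18.png

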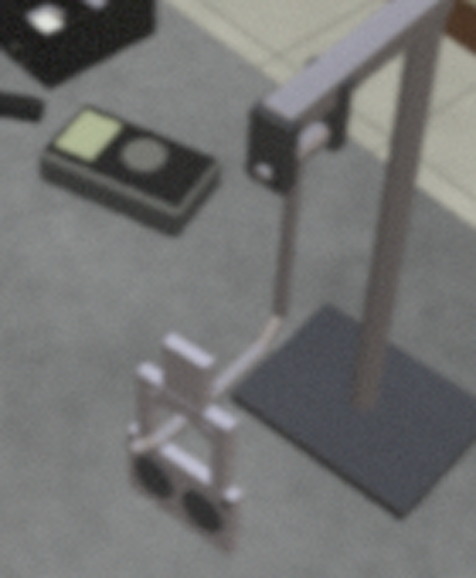

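View pics/top18.png

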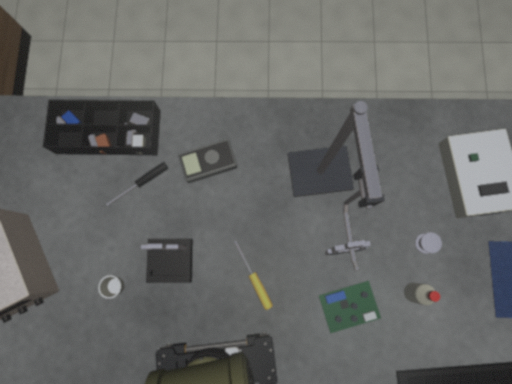

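```bash
cat > still.py <<'E'
from h import *
import sys
r=None; v=[]
for i in range(int(sys.argv[1])):
    g=cam("side")["image"][230:300,250:310].astype(float).mean(2)
    if r is None: r=g
    v.append(cv2.phaseCorrelate(r,g)[0][0])
v=np.array(v)
for k in range(0,len(v),24): print(round(np.ptp(v[k:k+24]),2),v[k:k+24:4].round(2).tolist())
print(ctrl.get_obs()["time_s"])
E
python3 still.py 168
```

```text
0.67 [0.0, -0.31, -0.64, -0.49, -0.08, -0.07]
0.55 [-0.52, -0.49, -0.32, -0.1, -0.28, -0.51]
0.49 [-0.44, -0.17, -0.19, -0.51, -0.52, -0.29]
0.48 [-0.12, -0.33, -0.44, -0.46, -0.24, -0.29]
0.23 [-0.43, -0.48, -0.3, -0.3, -0.34, -0.42]
0.23 [-0.45, -0.36, -0.27, -0.35, -0.37, -0.29]
0.15 [-0.27, -0.34, -0.39, -0.32, -0.38, -0.32]
30.75
```

```bash
python3 still.py 72; python3 -c "
from h import *
s=cam('side','side19')
print(ctrl.get_obs()['time_s'])"
```

```text
0.13 [0.0, 0.01, -0.03, -0.06, -0.06, 0.03]
0.17 [0.09, -0.07, -0.0, -0.02, -0.05, -0.05]
0.17 [-0.01, -0.03, 0.02, -0.08, -0.08, -0.07]
34.35
34.4
```

View pics/side19.png

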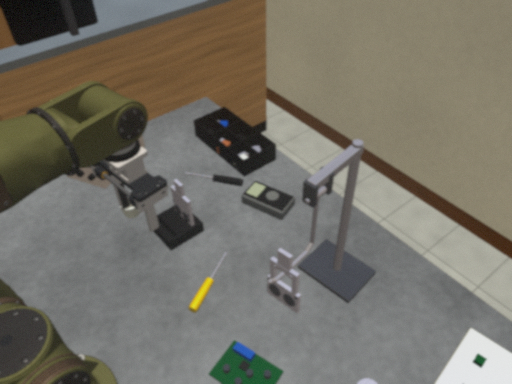

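The cover hangs still at about (285,277). The blank is in the rack at about (182,205), and the gripper is clear: its fingertips are at z ≈ 0.31, and the blank's top is at 0.17.

```bash
python3 -c "
from station import hand_in
print(hand_in())"
```

```text
the job is handed in; nothing more can be done
None
```

The job is done and handed in at about 34 s of the 72 s allowed. The cover with the window hangs on the hook, and the blank is still in its rack slot.

- **Stilling the hook:** I brought the closed fingers in from the hook's +y side until it rested against them. I then drew back at about 6 mm/s. In 12 wrist-camera frames afterwards (0.6 s) the hook's tip stayed within about ±1 pixel.
- **Hanging the cover:** I gripped the windowed cover by its tab, lifted it out and threaded its window over the hook's tip. I lowered it onto the prong until the wrist force rose to about +6 N, then let go and backed away. It hangs about 92 mm out from the shank, not the 85 mm of hook_seat, because I kept extra room between the gripper and the stand's cheeks.
- **Last checks:** After release the cover swung slightly, by about 0.7 pixel peak to peak. I waited about 12 s, and it settled to 0.13–0.17 pixel, roughly the measurement noise. The last side picture shows it hanging by its window, with the gripper clear of everything.
- **Disagreements:** My first camera fit of the cover was a few mm off because I had left out the 8 mm slot floor. I corrected it with the wrist camera before gripping. The cameras' estimates of the hook's position differed by about 2 mm, which the window's clearance covered.

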